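Ring-test touch on the widest grinding wheel

ROBOT

A 6-joint arm with a two-finger parallel gripper is mounted at the origin on the work surface. World frame = base frame: x ahead of the robot, y to its left, z up, the work surface at z = 0. Lengths are in m, angles in rad, forces in N, time in s.
With the tool pointing down it reaches from about 0.35 to 0.85 m from the base axis. Payload 8.1 kg.
Tool frame: the origin (TCP) lies between the finger pads, 19 mm behind the fingertips; this is the grasp point; z points along the fingers, y is the line along which they close (so a half turn about z gives the same grasp; the last joint's range is limited). The gripper opens to 93 mm and grips with 3 to 60 N. Pads are 15 mm wide; open, the fingers measure 128 mm over their backs; the gripper's body (75 mm by 188 mm) begins 65 mm behind the grasp point.
Start: joints at [1.076, 0.13, 1.488, -0, 1.523, -0.085], TCP at [0.239, 0.55, 0.237] pointing down, gripper open.
Joint ranges: [-2.96, 2.96], [-0.89, 2.26], [0.02, 2.5], [-1.34, 4.48], [0, 2.73], [-2.66, 2.66]. Speed limits (rad/s): [2.39, 2.39, 2.79, 3.14, 3.14, 3.14].

INTERFACE

Orientations are given as a unit quaternion [w, x, y, z].
In Python, from workcell import bot, set_gripper, cams gives the robot as it stands. Calls block until the motion is done:
- bot.move_pose(position, orientation): joint-space move of the TCP to a pose.
- bot.move_linear(position, orientation=None, max_speed=0.15): straight line of the TCP; orientation=None keeps the orientation; max_speed is the mean speed in m/s.
- bot.set_joints(angles): joint-space move.
- set_gripper(opening, squeeze=None): finger opening in m; squeeze is the grip in N (None keeps the last); returns when the fingers have stopped.
- bot.hold(seconds).
- bot.solve_ik(position, orientation): joint angles nearest the present ones, or None.
- bot.state(): the state.
- cams.grab_frame(name): name is "side" or "top" or "wrist"; returns a dict with "color" (420x560x3 uint8, red, green, blue), "fx", "fy", "cx", "cy" (pixels), "rvec" (rotation vector, rad) and "tvec" (3), from world to camera coordinates, as OpenCV has them; the wrist camera has in their place "T_tool_cam" (4x4, takes a point from camera to tool coordinates, whose origin is the TCP and whose axes are the flange's). Camera axes: x right, y down, z forward; pixel columns grow to the right and rows downward; lengths in m; the calibration is good to about 2 mm. A picture is of the moment at which its call begins: read the wrist's pose just before it. There is no depth.
A pose or a line that the arm cannot do raises bot.PlanningError and nothing moves.
- bot.finish_job(): hands the job in; it is judged then, once.
Trained networks look in a picture, given as the dict that the camera call returned (one of the last four; its "shot" number tells which), for a name from the list of things; names that differ only in an ending like _2 or _b are one class to them, and where a whole thing is asked for, a point or a joint stands for the part that bears it (a point fixed in the world has none). Each returns a list of dicts, best first, with "score" (0 to 1); they miss things now and then, are a little off and sometimes report something else, mostly with a low value. They report only what shows in the picture. A call takes as long as a camera call. They do not tell look-alikes from the thing itself.
- cams.search_frame(query, picture): "location" ([row, column] in pixels, amid what is visible of it).
The state is a dict: "clock": time; "qpos": joint angles; "joint_vel": joint speeds; "joint_efforts": joint torques, N m; "tool_pos": TCP position; "tool_rot": TCP orientation; "wrist_force": force on the tool from outside, world axes, zero at the start; "wrist_torque": the same for the moment, N m; "finger_gap": finger opening in m; "grasp_force": force on a finger pad.
Only numpy, scipy, OpenCV 4.12 (cv2) and the standard library are available. Lean on these libraries where they do the work, as an engineer would, in place of code of your own. Each camera call takes 0.05 s, during which the arm holds its last target. There are 200 camera calls.

TASK

The widest of the four grinding wheels on the perforated tray is due for its ring test: with the fingertips, touch its dark abrasive rim lightly for a moment on the left side of its nut (left as the robot sees it, towards +y), lift clear, then touch the rim in the same way on the right side of the nut, and withdraw a good hand's breadth clear of it. The wheel sits on a sprung stand and gives a little: touch it gently, and do not slide, tip or lift it. Do not touch or disturb the other three wheels or the small parts on the tray.

Things in the scene. Friction and masses are not known exactly. Their poses are not given: they have to be found in the camera images.
- stand_wide: Loose sprung stand of the widest wheel (116 mm across, flat, 15 mm thick). Its round steel base is 80 mm across, with the origin at the centre of its underside (on the tray floor, 6 mm above the table), z up. x points away from the robot and y to its left, within 0.2 rad. Top of the wheel's rim 115 mm above this origin. With its wheel about 1.5 kg.
- rim_left: Left half of the widest wheel's rim (a 150 degree arc centred on the stand's +y direction; no visible seam). Origin on the rim's top face in the middle of its width, 47 mm from the wheel's axis in +y. Moves with the wheel.
- rim_right: Right half of the widest wheel's rim (a 150 degree arc centred on the stand's -y direction). Origin on the rim's top face in the middle of its width, 47 mm from the wheel's axis in -y.
- hub (a point): Point on the widest wheel's axis, at the height of the rim's top face (inside the flange). Around it: dark abrasive rim from 36 to 58 mm off the axis; copper-coloured disc inside that, at the rim's level; steel flange 54 mm across, 6 mm above the rim; nut 26 mm across, its top 22 mm above the rim.
- wheel_wide (a joint): How far the widest wheel is pressed down on its sprung stand, in m: 0 at rest, 0.012 at the stop. It starts to give at about 1.5 N and takes about 7 N to reach the stop (0.45 N per mm); springs back by itself when released.
- stand_cup: Stand of the cup wheel: bowl-shaped dark wheel open to the top, 86 mm across, rim top 128 mm above the origin. Its round steel base is 80 mm across, with the origin at the centre of its underside (on the tray floor, 6 mm above the table), z up. To be left alone.
- stand_small: Stand of the small flat wheel, 66 mm across, nut top 130 mm above the origin. Its round steel base is 80 mm across, with the origin at the centre of its underside (on the tray floor, 6 mm above the table), z up. To be left alone.
- stand_bevel: Stand of the bevelled wheel: 86 mm across at the top, tapering to 44 mm below, nut top 134 mm above the origin. Its round steel base is 80 mm across, with the origin at the centre of its underside (on the tray floor, 6 mm above the table), z up. To be left alone.
- collet_a: Loose steel collet standing upright, 32 mm across, 48 mm high; origin under its centre. To be left alone.
- collet_b: Loose steel collet standing upright, 26 mm across, 40 mm high; origin under its centre. To be left alone.
- spacer: Loose steel spacer ring lying flat, 48 mm across, 12 mm high; origin under its centre. To be left alone.
- sleeve: Loose dark blue sleeve standing upright, 32 mm across, 60 mm high; origin under its centre. To be left alone.
- tray: Fixed perforated steel tray, 360 mm in x, 600 mm in y, rim 22 mm high, floor 6 mm above the table; origin under its centre. All wheels and small parts stand on it.
Things that resemble listed ones, but are neither listed nor needed, are in the scene too. What is shaped like the stand_wide but pink is not meant.

How it is judged:
By the outcome, as a careful person would: the job done as asked, in the order asked, and still so for the second after the job is handed in, with the robot touching nothing.
It also fails if it takes over 42 s, if anything falls off the work surface, if the arm or the gripper's body presses on something with over 40 N, if the wrist force passes 120 N, or if a joint passes its speed limit or range.

## Working session

There is one attempt and no reset: what is moved stays moved. The work goes in short steps, each a Python script; the robot and the scene stay as the last script left them, time stands still between calls to the robot, and variables do not carry over. Pictures are saved under pics/ and viewed, at most 10 in all, crops included, and the job is handed in when it is done.

```bash
mkdir -p pics
cat > h.py <<'E'
import numpy as np, cv2
from workcell import bot, set_gripper, cams
def ray(p,px):
    R=cv2.Rodrigues(np.array(p["rvec"],float))[0];t=np.array(p["tvec"],float).ravel()
    d=R.T@np.array([(px[1]-p["cx"])/p["fx"],(px[0]-p["cy"])/p["fy"],1.]);return -R.T@t,d
def onz(p,px,z):
    o,d=ray(p,px);return o+d*(z-o[2])/d[2]
def save(p,n): cv2.imwrite("pics/"+n,p["color"][:,:,::-1])
E
python3 - <<'E'
from h import *
print(bot.state())
for n in("top","side"):
    p=cams.grab_frame(n);save(p,n+".png");print(n,ray(p,(210,280)))
    for q in("stand_wide","hub","rim_left","rim_right"):
        for r in cams.search_frame(q,p)[:3]:print(q,r["score"],r["location"],onz(p,r["location"],.121).round(3))
E
```

```text
{'clock': 0.0, 'qpos': array([ 1.07555646e+00,  1.31164311e-01,  1.48923812e+00, -1.49503710e-05,
        1.52299085e+00, -8.53655669e-02]), 'joint_vel': array([-7.76919800e-04, -1.16311320e-03, -2.10648205e-03, -5.59972589e-04,
       -8.64488337e-05, -1.89179327e-04]), 'joint_efforts': array([ 9.06308615e-04, -5.59820294e+01, -4.91768968e+01,  7.67512573e-02,
        3.55088746e-02, -8.28661564e-05]), 'tool_pos': array([0.2388153 , 0.54986097, 0.23640814]), 'tool_rot': array([-2.50553032e-04,  2.03505188e-01,  9.79073454e-01, -8.64776232e-04]), 'wrist_force': array([ 0.40737408, -0.68347821, -0.83420816]), 'wrist_torque': array([ 0.01106695,  0.03376045, -0.0068141 ]), 'grasp_force': 0.0, 'finger_gap': 0.09271842579923482}
top (array([ 0.41768943, -0.06682799,  1.11236854]), array([ 0.02424057,  0.02603965, -0.9994572 ]))
stand_wide 0.86 [287.5, 445.9] [ 0.264 -0.395  0.121]
stand_wide 0.84 [296.0, 162.0] [0.261 0.222 0.121]
stand_wide 0.78 [292.7, 362.5] [ 0.258 -0.215  0.121]
hub 0.96 [292.5, 160.1] [0.269 0.226 0.121]
hub 0.95 [189.2, 322.3] [ 0.485 -0.135  0.121]
hub 0.93 [291.1, 364.2] [ 0.261 -0.219  0.121]
side (array([0.30180045, 0.69463812, 0.97128002]), array([ 0.15410256, -0.65742978, -0.73775052]))
stand_wide 0.96 [128.7, 331.3] [ 0.407 -0.362  0.121]
stand_wide 0.9 [182.8, 382.7] [ 0.264 -0.188  0.121]
stand_wide 0.84 [338.1, 347.8] [0.297 0.22  0.121]
hub 0.91 [132.6, 391.7] [ 0.254 -0.373  0.121]
hub 0.8 [340.7, 348.9] [0.295 0.225 0.121]
hub 0.76 [190.8, 280.9] [ 0.489 -0.121  0.121]
```

View pics/top.png

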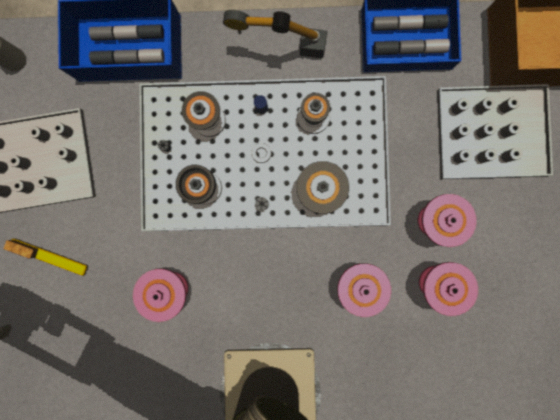

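View pics/side.png

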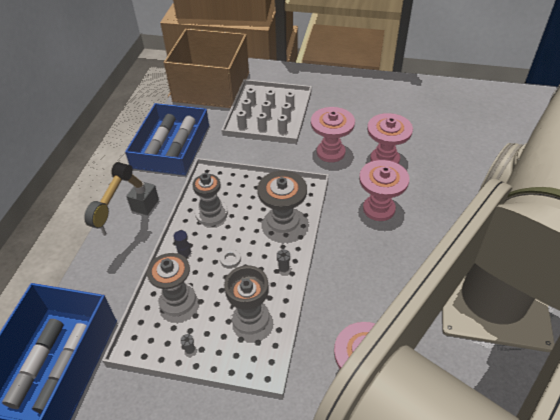

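The top view shows the wide wheel at about (row 188, col 322), which is about (0.485, -0.135). The pink look-alikes stand outside the tray. The side view agrees, with the wheel at about (190, 281). I'll close the gripper and look from above with the fingers' closing line along x, so the tips are 15 mm wide radially.

```bash
cat >> h.py <<'E'
from scipy.spatial.transform import Rotation as Ro
def wcam(p,s):
    q=s["tool_rot"];T=np.eye(4);T[:3,:3]=Ro.from_quat([q[1],q[2],q[3],q[0]]).as_matrix();T[:3,3]=s["tool_pos"]
    C=np.linalg.inv(T@np.array(p["T_tool_cam"]));p["rvec"]=cv2.Rodrigues(C[:3,:3])[0];p["tvec"]=C[:3,3]
E
python3 - <<'E'
from h import *
set_gripper(0.0,5)
c=np.array([.485,-.135,.34])
best=None
for a in(1,-1):
    q=[0,.70710678,a*.70710678,0];j=bot.solve_ik(c,q);print(a,j)
    if j is not None and (best is None or abs(j[5])<abs(best[0][5])):best=(j,q)
print(best[1]);bot.move_pose(c,best[1])
s=bot.state();p=cams.grab_frame("wrist");
r=[(x["score"],x["location"]) for x in cams.search_frame("hub",p)]
wcam(p,s);save(p,"w1.png")
print(s["clock"],s["tool_pos"],s["finger_gap"],s["wrist_force"],ray(p,(210,280)))
for sc,l in r:print(sc,l,onz(p,l,.127))
for q in("rim_left","rim_right"):
  print(q,[(x["score"],x["location"]) for x in cams.search_frame(q,p)])
px,_=cv2.projectPoints(np.array([[.485,-.135,.121],[.485,-.077,.121]]),p["rvec"],p["tvec"],np.array([[p["fx"],0,p["cx"]],[0,p["fy"],p["cy"]],[0,0,1.]]),None);print(px)
E
```

```text
1 [-3.73355289e-01 -1.51674762e-01  1.58342578e+00 -4.44089210e-16
  1.70984163e+00 -3.73355289e-01]
-1 None
[0, 0.70710678, 0.70710678, 0]
4.55 [ 0.48517424 -0.13430572  0.33983824] 0.0006086220093273371 [-0.32799586 -0.67758774  0.24144264] (array([ 0.48523108, -0.06392398,  0.48731877]), array([-5.26268094e-04, -2.67053383e-01, -9.63716662e-01]))
0.87 [375.4, 90.3] [ 0.26728749 -0.36116549  0.127     ]
0.68 [178.7, 283.0] [ 0.48797125 -0.13166812  0.127     ]
0.62 [253.5, 76.8] [ 0.27301355 -0.21110719  0.127     ]
0.41 [165.0, 442.0] [ 0.64358756 -0.11788699  0.127     ]
rim_left []
rim_right []
[[[279.99561634 180.85519965]]

 [[280.04798771 121.74732804]]]
```

View pics/w1.png

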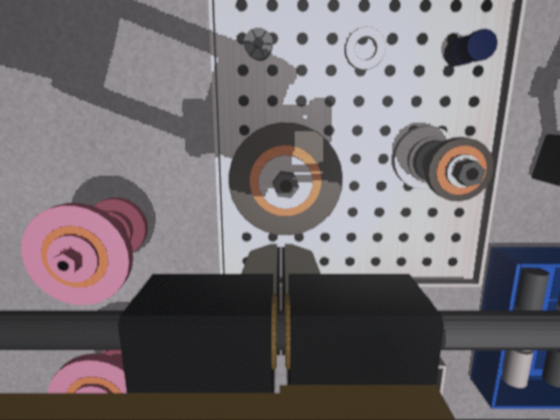

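The wrist view shows the wide wheel as a circle about 57 px in radius, centred near (row 179, col 286). That puts its centre at x≈0.490, y≈-0.134. I'll refine this with the copper disc, then touch the left side.

```bash
cat > copper.py <<'E'
from h import *
def copper(p,box):
    r0,r1,c0,c1=box;h=cv2.cvtColor(p["color"],cv2.COLOR_RGB2HSV)[r0:r1,c0:c1]
    m=cv2.inRange(h,(3,90,60),(22,255,255))
    pts=cv2.convexHull(np.argwhere(m)[:,::-1].astype(np.int32))
    (x,y),ax,_=cv2.fitEllipse(pts);return (y+r0,x+c0),ax,int((m>0).sum())
E
python3 - <<'E'
from copper import *
s=bot.state();p=cams.grab_frame("wrist");wcam(p,s)
l,ax,n=copper(p,(130,235,235,340));print(l,ax,n,onz(p,l,.121))
p=cams.grab_frame("top");l,ax,n=copper(p,(160,215,295,352));print(l,ax,n,onz(p,l,.121))
p=cams.grab_frame("side");l,ax,n=copper(p,(170,210,258,308));print(l,ax,n,onz(p,l,.121))
E
```

```text
(179.99373245239258, 284.9254608154297) (70.63740539550781, 71.49433898925781) 1626 [ 0.48991059 -0.13437231  0.121     ]
(182.25397872924805, 327.38430404663086) (42.91361618041992, 47.045291900634766) 194 [ 0.49958681 -0.14636947  0.121     ]
(187.07280349731445, 281.7069339752197) (22.516752243041992, 31.550508499145508) 206 [ 0.48985957 -0.13347113  0.121     ]
```

Wrist and side agree on a centre of (0.490, -0.134); the arm occluded the top view.

```bash
cat > touch.py <<'E'
from h import *
def fz(n=4):
    v=[]
    for _ in range(n): bot.hold(.03);v.append(bot.state()["wrist_force"])
    return np.mean(v,0),np.std(v,0)[2]
def touch(x,y):
    z=.146;bot.move_linear([x,y,.175],max_speed=.15);bot.move_linear([x,y,z],max_speed=.06)
    bot.hold(.3);b,sd=fz(8);print("base",b.round(2),round(sd,2),bot.state()["tool_pos"].round(4))
    hit=False
    while z>.1335:
        z-=.0007;bot.move_linear([x,y,z],max_speed=.01)
        f=(fz(3)[0]-b);print(round(z,4),f.round(2),round(bot.state()["clock"],2))
        if f[2]>1.3:
            g=(fz(5)[0]-b);print("confirm",g.round(2))
            if g[2]>1.2:hit=True;break
    if hit: bot.hold(.3);print("held",(fz(3)[0]-b).round(2))
    bot.move_linear([x,y,.16],max_speed=.05);bot.move_linear([x,y,.185],max_speed=.15)
    print("hit",hit,bot.state()["clock"]);return hit
E
python3 - <<'E'
from touch import *
touch(.490,-.087)
E
```

```text
base [ 0.38 -0.14  0.17] 0.75 [ 0.49   -0.087   0.1461]
0.1453 [-0.42 -0.47 -0.11] 7.75
0.1446 [-0.05  0.22 -0.34] 8.1
0.1439 [-0.21 -0.13 -0.21] 8.45
0.1432 [-0.52 -0.29  0.27] 8.8
0.1425 [-0.66  0.03  0.3 ] 9.15
0.1418 [ 0.35  0.13 -0.41] 9.5
0.1411 [0.06 0.19 0.23] 9.85
0.1404 [ 0.17  0.56 -0.75] 10.2
0.1397 [0.16 0.64 1.69] 10.55
confirm [-0.76 -0.11  0.87]
0.139 [ 0.48 -0.19  1.63] 11.07
confirm [ 0.29 -0.15  1.43]
held [ 1.48 -0.14  1.96]
hit True 12.5167
```

Clean contact at the expected height, about 1.6 N. Now the right side, then withdraw.

Run:
```python
from touch import *
from copper import copper
bot.move_linear([.490,-.181,.185],max_speed=.15)
ok=touch(.490,-.181)
bot.move_linear([.485,-.135,.34],max_speed=.2)
s=bot.state();p=cams.grab_frame("wrist");wcam(p,s);save(p,"w2.png")
l,ax,n=copper(p,(130,235,235,340));print(l,ax,n,onz(p,l,.121),s["clock"],s["tool_pos"])
```

```text
base [-0.2  -0.2   0.01] 0.29 [ 0.49   -0.181   0.1461]
0.1453 [ 0.62  0.57 -0.49] 15.09
0.1446 [ 0.   -0.19 -0.23] 15.44
0.1439 [ 0.68 -0.42 -0.32] 15.79
0.1432 [ 0.59 -0.02 -0.11] 16.14
0.1425 [-0.22  0.58  0.04] 16.49
0.1418 [0.42 0.18 0.36] 16.84
0.1411 [-0.08  0.29 -0.  ] 17.19
0.1404 [0.01 0.6  0.43] 17.54
0.1397 [-0.23  0.27  1.44] 17.89
confirm [0.19 0.13 1.7 ]
held [0.66 0.13 1.6 ]
hit True 19.3333
(179.99138259887695, 286.1083564758301) (70.91326141357422, 71.87297058105469) 1642 [ 0.48999429 -0.13437514  0.121     ] 20.2917 [ 0.48452503 -0.13499102  0.33818583]
```

View pics/w2.png

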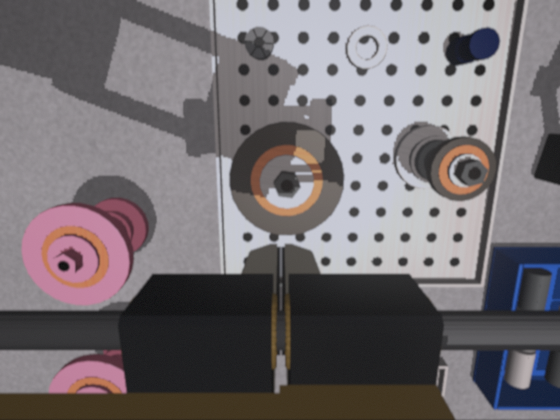

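The wheel is unmoved, centred at (180, 286), and the tips are about 0.2 m above it. Everything else in view is undisturbed.

```bash
python3 -c "
from h import *
bot.hold(.3);print(bot.finish_job())"
```

```text
the job is handed in; nothing more can be done
None
```

The widest wheel's rim was touched lightly on the left of its nut, then on the right, at about 1.6 N each; the wheel had not moved, the gripper was withdrawn 0.2 m above it, and the job was handed in at about 20.6 s.

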